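# Shut the red water valve in the manifold box

## Robot

A 6-joint arm with a two-finger parallel gripper is mounted at the origin on a cart in front of the work surface, level with it; the furniture and walls round the work are solid. World frame = base frame: x ahead of the robot, y to its left, z up, the work surface at z = 0. Lengths are in m, angles in rad, forces in N, time in s.
With the tool pointing down it reaches from about 0.275 to 0.825 m from the base axis. Payload 4.9 kg.
Tool frame: the origin (TCP) lies on the centre line of the jaws, within the pads' length; the fingertips stand 8 mm ahead of it and the grasp point (between the pads) lies 11 mm behind it; z points along the fingers, y is the line along which they close (so a half turn about z gives the same grasp; the last joint's range is limited). The gripper opens to 85 mm and grips with 20 to 120 N. Pads are 22 mm wide; open, the fingers measure 114 mm over their backs; the gripper's body (76 mm by 85 mm) begins 54 mm behind the grasp point. The pads swing forward as they close: fully open they stand 13 mm farther back than shut.
Start: joints at [1.142, 0.326, -0.193, 1.052, 0, 1.437], TCP at [0.16, 0.526, 0.239] pointing down, gripper open.
Joint ranges: [-2.65, 2.65], [-0.97, 1.79], [-1.3, 1.35], [-1.93, 2.1], [-1.47, 1.37], [-3.14, 3.14]. Speed limits (rad/s): [2.57, 2.57, 3.14, 3.14, 3.14, 3.14].

## Interface

Orientations are given as a unit quaternion [x, y, z, w].
In Python, from plant import bot, camera, calibration, search_frame, cut_out, spot_point gives the robot as it stands.
- The arm moves only by the tool step_arm, never from a script. Its argument "moves" is a list of rows, each an object with "xyz": the shift along the world's x, y, z in fractions of the full range, 1 being 50 cm, a list of three; "rotation": the turn, a rotation vector about the world's x, y, z in fractions of the full range, 1 being pi/2 rad, a list of three; "fingers": the finger opening in cm, from 0 to 8.54. A call has 1 to 10 rows; each row is the pose to reach, as a shift and turn from the pose commanded when the call began; what a row does not reach only later rows make up. A row lasts 1/12 s, in which the tool goes at most 41.7 mm and 7.16 degrees, less where a joint would pass 70% of its speed; a pose out of reach is approached as far as the arm can. Shift and turn numbers lie between -1 and 1, and a call with a number outside is refused. A call with a gripper value outside its range is refused whole. The fingers move at their own pace and stop on an object; "newtons" is the grip in N (left out, the last holds). Time passes only in rows, so rows that repeat a pose let the fingers close. It gives the time, the measured TCP pose, the force, the opening and the grip force at its end, in the units of the state.
- bot.get_state(): the state, without advancing time (a new reading comes with each control period).
- camera(name): name is "side" or "top"; returns (picture, depth): 384x512x3 uint8, red, green, blue; 384x512 float32, m along the optical axis (not along the pixel's ray), 0 where there is no reading.
- calibration(name): a dict with "intrinsics" (3x3 intrinsics, pixels), "view" (4x4, takes a point from world to camera coordinates). Camera axes: x right, y up, looking along -z (the intrinsics and any distortion apply to the point x, -y, -z); pixel columns grow to the right and rows downward; lengths in m; the calibration is good to about 2 mm. A picture is of the moment at which its call begins. calibration takes no time and is no camera call.
- bot.finish_job(): hands the job in; it is judged then, once.
Trained networks look in the newest picture that a camera, given by its name, has taken for a name from the list of things; names that differ only in an ending like _2 or _b are one class to them, and where a whole thing is asked for, a point or a joint stands for the part that bears it (a point fixed in the world has none). Each returns a list of dicts, best first, with "score" (0 to 1); they miss things now and then, are a little off and sometimes report something else, mostly with a low value. They report only what shows in the picture. A call takes as long as a camera call.
- search_frame(label, camera): "at" ([x, y, z] in m, in world coordinates, good to about 4 mm: the middle of the surface that is visible of it).
- cut_out(label, camera): "region" (384x512 bool, what is visible of it).
- spot_point(label, camera): "at" ([x, y, z] in m, in world coordinates, good to about 4 mm: a listed point, or the origin of a listed thing).
The state is a dict: "time_s": time; "joint_positions": joint angles; "qd": joint speeds; "joint_torque": joint torques, N m; "ee_pos": TCP position; "tcp_rot": TCP orientation; "contact_force": force on the tool from outside, world axes, zero at the start; "ft_torque": the same for the moment, N m; "grip_width": opening from 0.0 (shut) to 1.0 (fully open); "grip_force": force on a finger pad.
Only numpy, scipy, OpenCV 4.12 (cv2) and the standard library are available. Lean on these libraries where they do the work, as an engineer would, in place of code of your own. Each camera call takes 0.05 s, during which the arm holds its last target. There are 200 camera calls.

## Task

Shut off the water to the test cell: with the fingertips push the aluminium cover of the manifold box fully aside to the right, so that it uncovers the valves, then push the red valve lever fully shut, a quarter turn clockwise. Push gently and do not grip the cover or the levers; leave the blue valve and the cover open, and do not disturb anything else on the bench.

Things in the scene. Friction and masses are not known exactly. Their poses are not given: they have to be found in the camera images.
- manifold_box: grey steel box fixed to the bench, 446 mm along its y (left), 180 mm along its x (away from the robot), walls 86 mm high, 6 mm thick; yaw varies by 0.2 rad either way. Origin: centre of the underside, at bench height. Guide rails along both long sides rise to 98 mm. Hose tails stick out 32 mm at the back, foot flanges and a coupling 30 mm at the ends
- opening (a point): centre of the rectangular opening in the left half of the box's top, 86 mm over the bench; axes as the box's. The opening is 214 mm along y and, between the guide lips, 152 mm along x. The right half is a fixed deck, top 85 mm over the bench. Inside, the pipework stays below 52 mm over the bench, save the valve stems and levers
- cover (a joint): how far the bare aluminium cover has slid, m: 0 = over the valves (left end), 0.213 = fully aside over the right-hand deck (toward the box's -y). Captive in its guides, cannot be lifted; needs about 2 N and stays where it is left. Cover plate 164 x 219 mm, 4 mm thick, top at 90 mm over the bench
- cover_ridge (a point): top centre of the black push ridge across the middle of the cover, moves with it. The ridge is 110 mm long (along the box's x), 12 mm thick (along y) and stands 22 mm above the cover plate, its top 112 mm over the bench. Axes as the box's
- red_lever (a joint): angle of the red valve lever, rad: 0 = open, the lever lies along its pipe and points toward the robot (the box's -x); 1.571 = shut, at its stop, pointing left (the box's +y). Turns clockwise seen from above about a vertical pivot; needs about 0.12 N m and stays where it is left
- red_valve: brass ball valve with the red lever, fixed in the box. Origin: on the lever's vertical pivot axis, at bench height. Axes as the box's. It stands in either of two places 85 mm apart along the box's y: 58 or 143 mm left of the box's centre, 30 mm behind it
- red_tip (a point): middle of the outer end of the red lever's top face, 56 mm from the pivot, 78 mm over the bench; moves with the lever. The lever is a sleeve 12 mm wide and 11 mm tall (67 to 78 mm over the bench), 14 to 56 mm from the pivot, free beneath down to 52 mm over the bench except within 20 mm of the pivot
- blue_lever (a joint): angle of the blue valve lever, same valve and meaning as the red one: it stays open (near 0)
- blue_valve: the same valve with the blue lever, in the other place; origin likewise on the pivot axis at bench height
- sample_tube_1: dark upright soil sample tube with a pale rim, 64 mm across, 154 mm tall, left of the box; bystander. Origin: centre of the underside
- sample_tube_2: another such tube; bystander
- sample_tube_3: another such tube; bystander
- moisture_tin_1: white lidded tin, 59 mm across, 38 mm tall, in front of the box; bystander. Origin: centre of the underside
- moisture_tin_3: white open tin of soil, 56 mm across, 36 mm tall, left in front of the box; bystander
- porous_stone_1: beige porous disc, 62 mm across, 10 mm thick, in front of the box; bystander
- slotted_weight_1: grey slotted weight, 50 mm across, 20 mm tall, behind the box; bystander
- lab_timer_1: blue laboratory timer, 66 mm wide, 64 mm tall, behind the box; bystander

How it is judged:
By the outcome, as a careful person would: the job done as asked, in the order asked, and still so for the second after the job is handed in, with the robot touching nothing.
It also fails if it takes over 48 s, if anything falls off the work surface, if the arm or the gripper's body presses on something with over 40 N, if the wrist force passes 120 N, or if a joint passes its speed limit or range.

## Working session

There is one attempt and no reset: what is moved stays moved. The work goes in short steps, Python scripts to look and compute and a tool call to move; the robot and the scene stay as the last step left them, time stands still between calls to the robot, and variables do not carry over. Pictures are saved under pics/ and viewed, at most 10 in all, crops included, and the job is handed in when it is done.

Besides the shell and the picture viewer there is one more tool, called after "Call:" by a JSON object that holds its "method" and its "body". step_arm: Moves the arm, as the interface text tells. Its arguments: {"type":"object","properties":{"moves":{"type":"array","items":{"type":"object","properties":{"xyz":{"type":"array","items":{"type":"number"}},"rotation":{"type":"array","items":{"type":"number"}},"fingers":{"type":"number"}}}},"newtons":{"type":"number"}},"required":["moves"]}

```bash
mkdir -p pics; ls; cat > h.py <<'E'
import numpy as np,cv2
from plant import bot,camera,calibration,search_frame,cut_out,spot_point
def pts(name,depth):
    c=calibration(name);K=np.array(c["intrinsics"]);V=np.linalg.inv(np.array(c["view"]))
    v,u=np.mgrid[:384,:512]
    x=(u-K[0,2])/K[0,0]*depth;y=(v-K[1,2])/K[1,1]*depth
    P=np.stack([x,-y,-depth,np.ones_like(depth)],-1)@V.T
    return P[...,:3]
def save(n,rgb): cv2.imwrite(n,np.ascontiguousarray(rgb[...,::-1]))
E
python3 - <<'E'
from h import *
np.set_printoptions(precision=4,suppress=True)
ims=[]
for n in("top","side"):
    rgb,d=camera(n);ims.append(rgb);np.save(n+"_d.npy",d);print(n,calibration(n).keys())
    for l in("cover_ridge","opening","manifold_box","red_valve","red_tip"):
        for r in spot_point(l,n)[:2]:print(l,np.array(r["at"]),round(r["score"],2))
    for l in("sample_tube_1","moisture_tin_1","moisture_tin_3","porous_stone_1","slotted_weight_1","lab_timer_1"):
        for r in spot_point(l,n)[:3]:print(l,np.array(r["at"]),round(r["score"],2))
save("pics/top0.png",ims[0]);save("pics/side0.png",ims[1])
s=bot.get_state();print(s)
E
```

```text
pics
top dict_keys(['intrinsics', 'view'])
cover_ridge [0.5622 0.0674 0.1103] 0.71
opening [0.5602 0.1015 0.0873] 0.79
manifold_box [ 0.5662 -0.009   0.0007] 0.91
sample_tube_1 [0.5111 0.3761 0.0003] 0.89
sample_tube_1 [ 0.3892  0.3794 -0.0002] 0.79
sample_tube_1 [0.5892 0.3739 0.0013] 0.78
moisture_tin_1 [ 0.4267 -0.0611  0.0003] 0.89
moisture_tin_1 [0.3471 0.2532 0.0031] 0.6
moisture_tin_1 [ 0.4227  0.0315 -0.0003] 0.3
moisture_tin_3 [ 0.4267 -0.0611  0.0003] 0.89
moisture_tin_3 [0.3471 0.2532 0.0031] 0.6
moisture_tin_3 [ 0.4227  0.0315 -0.0003] 0.3
porous_stone_1 [ 0.4271  0.0322 -0.0009] 0.59
porous_stone_1 [ 0.3475  0.2546 -0.0005] 0.54
porous_stone_1 [ 0.4274 -0.0601  0.0016] 0.33
slotted_weight_1 [ 0.7745  0.107  -0.0015] 0.49
lab_timer_1 [ 0.772  -0.1876 -0.0005] 0.58
lab_timer_1 [0.3458 0.252  0.0032] 0.23
side dict_keys(['intrinsics', 'view'])
cover_ridge [0.5604 0.0661 0.1149] 0.86
opening [0.5606 0.0991 0.0863] 0.64
manifold_box [ 0.5599 -0.0067 -0.0018] 0.79
sample_tube_1 [ 0.5123  0.372  -0.0017] 0.76
sample_tube_1 [ 0.3895  0.383  -0.0015] 0.75
sample_tube_1 [0.5956 0.3721 0.0019] 0.66
moisture_tin_1 [ 0.4242 -0.0602 -0.0009] 0.56
moisture_tin_3 [ 0.4242 -0.0602 -0.0009] 0.56
porous_stone_1 [0.4257 0.0319 0.0035] 0.64
slotted_weight_1 [0.7706 0.1058 0.0002] 0.43
{'time_s': 1.2, 'joint_positions': array([ 1.1418,  0.3262, -0.1926,  1.052 , -0.    ,  1.4366]), 'qd': array([ 0.0011,  0.0013, -0.0002, -0.0019,  0.0018,  0.0012]), 'joint_torque': array([  0.0003, -44.3339,  26.2755,   0.0011,  -0.0001,   0.    ]), 'ee_pos': array([0.1598, 0.5263, 0.2393]), 'tcp_rot': array([ 0.1469,  0.9892, -0.    ,  0.    ]), 'contact_force': array([-0.1033, -0.2364, -1.1966]), 'ft_torque': array([-0.0218,  0.0392,  0.0267]), 'grip_force': 0.0, 'grip_width': 1.002027389114392}
```

View pics/top0.png

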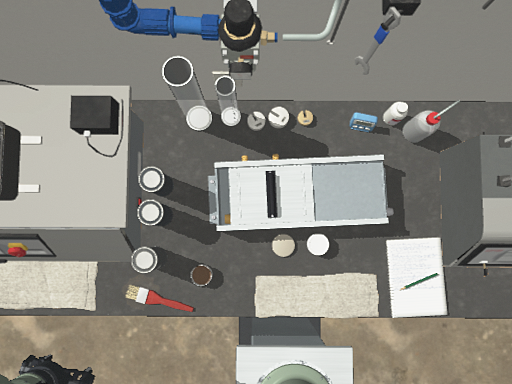

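View pics/side0.png

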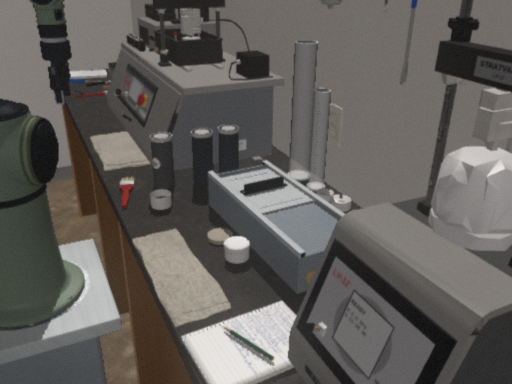

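```bash
python3 - <<'E'
from h import *
np.set_printoptions(precision=4,suppress=True)
d=np.load("top_d.npy");P=pts("top",d)
x,y,z=P[...,0],P[...,1],P[...,2]
def fit(lo,hi,t):
    m=(d>0)&(z>lo)&(z<hi)&(x>.42)&(x<.72)&(y>-.27)&(y<.26)
    q=P[m][:,:2].astype(np.float32);r=cv2.minAreaRect(q);print(t,m.sum(),r,np.median(P[m][:,2]))
fit(.06,.104,"box");fit(.104,.125,"ridge");fit(.0945,.103,"rails")
E
```

```text
box 10786 ((0.5685701370239258, -0.010181859135627747), (0.1804383248090744, 0.4469449520111084), 2.9502580165863037) 0.08892217337725039
ridge 214 ((0.5682436227798462, 0.01955924928188324), (0.17670060694217682, 0.373606413602829), 2.190427303314209) 0.11148123438247937
rails 1959 ((0.5685030817985535, -0.01031319797039032), (0.1803452968597412, 0.44530466198921204), 2.964796543121338) 0.09774440567084008
```

The top view shows the box, with its corners at about (218,160) and (388,222). The black ridge is at (271,194), and a dark gap at (222,195) shows the cover already slightly open. The tins are in front, at (283,245) and (318,244), and the tubes are on the left at about (150,180–260). The side view agrees. My depth fit puts the box centre at (0.5685, -0.010) with a yaw of about +0.051.

Careful with the scale: shifts go in shares of 50 cm and turns go in shares of pi/2 rad. That gives: -41.1 cm / 50 = -0.822, 40.2 cm / 50 = 0.804, 0.346 rad / 1.5708 = 0.2203.

Call:
{"method": "step_arm", "body": {"moves": [{"xyz":[0.4,-0.41,0],"rotation":[0,0,0.2203],"fingers":0},{"xyz":[0.4,-0.41,0],"rotation":[0,0,0.2203],"fingers":0},{"xyz":[0.4,-0.41,0],"rotation":[0,0,0.2203],"fingers":0},{"xyz":[0.4,-0.41,0],"rotation":[0,0,0.2203],"fingers":0},{"xyz":[0.804,-0.822,0],"rotation":[0,0,0.2203],"fingers":0},{"xyz":[0.804,-0.822,0],"rotation":[0,0,0.2203],"fingers":0},{"xyz":[0.804,-0.822,0],"rotation":[0,0,0.2203],"fingers":0},{"xyz":[0.804,-0.822,0],"rotation":[0,0,0.2203],"fingers":0},{"xyz":[0.804,-0.822,0],"rotation":[0,0,0.2203],"fingers":0},{"xyz":[0.804,-0.822,0],"rotation":[0,0,0.2203],"fingers":0}]}}

```text
time_s: 2.03
ee_pos: [0.4452, 0.234, 0.2396]
tcp_rot: [-0.026, 1.0, 0.0, 0.0]
contact_force: [0.9, 1.0, 0.3]
grip_width: -0.0
grip_force: 0.0
```

Scaled: -11.8 cm / 50 = -0.236, 11.5 cm / 50 = 0.23.

Call:
{"method": "step_arm", "body": {"moves": [{"xyz":[0.23,-0.236,0]},{"xyz":[0.23,-0.236,0]},{"xyz":[0.23,-0.236,0]},{"xyz":[0.23,-0.236,0]},{"xyz":[0.23,-0.236,0]},{"xyz":[0.23,-0.236,0]}]}}

```text
$.moves[0]: bad value
```

Scaled: -11.8 cm / 50 = -0.236, 11.5 cm / 50 = 0.23.

Call:
{"method": "step_arm", "body": {"moves": [{"xyz":[0.23,-0.236,0],"rotation":[0,0,0],"fingers":0},{"xyz":[0.23,-0.236,0],"rotation":[0,0,0],"fingers":0},{"xyz":[0.23,-0.236,0],"rotation":[0,0,0],"fingers":0},{"xyz":[0.23,-0.236,0],"rotation":[0,0,0],"fingers":0},{"xyz":[0.23,-0.236,0],"rotation":[0,0,0],"fingers":0},{"xyz":[0.23,-0.236,0],"rotation":[0,0,0],"fingers":0}]}}

```text
time_s: 2.53
ee_pos: [0.5602, 0.1159, 0.2388]
tcp_rot: [-0.024, 1.0, 0.0, -0.0]
contact_force: [-0.6, 0.9, 0.3]
grip_width: -0.004
grip_force: 0.0
```

Scaled: -13.4 cm / 50 = -0.268, -12.5 cm / 50 = -0.25.

Call:
{"method": "step_arm", "body": {"moves": [{"xyz":[0.004,0,-0.08],"rotation":[0,0,0],"fingers":0},{"xyz":[0.004,0,-0.16],"rotation":[0,0,0],"fingers":0},{"xyz":[0.004,0,-0.22],"rotation":[0,0,0],"fingers":0},{"xyz":[0.004,0,-0.25],"rotation":[0,0,0],"fingers":0},{"xyz":[0.004,0,-0.268],"rotation":[0,0,0],"fingers":0},{"xyz":[0.004,0,-0.268],"rotation":[0,0,0],"fingers":0},{"xyz":[0.004,0,-0.268],"rotation":[0,0,0],"fingers":0}]}}

```text
time_s: 3.12
ee_pos: [0.5609, 0.1185, 0.1059]
tcp_rot: [-0.026, 1.0, 0.0, 0.0]
contact_force: [0.6, -0.1, 0.4]
grip_width: 0.002
grip_force: 0.0
```

```bash
python3 - <<'E'
from h import *
rgb,d=camera("side");save("pics/side1.png",cv2.resize(rgb[100:300,180:400],None,fx=2.5,fy=2.5))
s=bot.get_state();print(s['ee_pos'],s['contact_force'])
E
```

```text
[0.56170024 0.11842009 0.10667937] [ 0.89013587  0.134756   -0.77613541]
```

View pics/side1.png

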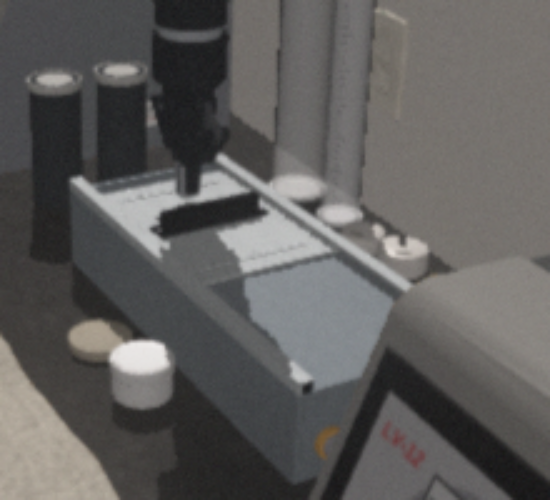

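The fingertips, at about (188,190) in the crop, stand clear to the left of the ridge at (210,210). Next I push right along the box's axis.

Scaled: -10 cm / 50 = -0.2, -9 cm / 50 = -0.18.

Call:
{"method": "step_arm", "body": {"moves": [{"xyz":[0.001,-0.02,0],"rotation":[0,0,0],"fingers":0},{"xyz":[0.002,-0.04,0],"rotation":[0,0,0],"fingers":0},{"xyz":[0.003,-0.06,0],"rotation":[0,0,0],"fingers":0},{"xyz":[0.0042,-0.08,0],"rotation":[0,0,0],"fingers":0},{"xyz":[0.0052,-0.1,0],"rotation":[0,0,0],"fingers":0},{"xyz":[0.0062,-0.12,0],"rotation":[0,0,0],"fingers":0},{"xyz":[0.0072,-0.14,0],"rotation":[0,0,0],"fingers":0},{"xyz":[0.0082,-0.16,0],"rotation":[0,0,0],"fingers":0},{"xyz":[0.0092,-0.18,0],"rotation":[0,0,0],"fingers":0},{"xyz":[0.0102,-0.2,0],"rotation":[0,0,0],"fingers":0}]}}

```text
time_s: 4.0
ee_pos: [0.5663, 0.0167, 0.1053]
tcp_rot: [-0.026, 1.0, 0.0, 0.0]
contact_force: [1.3, 1.8, 1.9]
grip_width: 0.001
grip_force: 1.3
```

Scaled: -8 cm / 50 = -0.16, -7 cm / 50 = -0.14.

Call:
{"method": "step_arm", "body": {"moves": [{"xyz":[0.001,-0.02,0],"rotation":[0,0,0],"fingers":0},{"xyz":[0.002,-0.04,0],"rotation":[0,0,0],"fingers":0},{"xyz":[0.003,-0.06,0],"rotation":[0,0,0],"fingers":0},{"xyz":[0.0042,-0.08,0],"rotation":[0,0,0],"fingers":0},{"xyz":[0.0052,-0.1,0],"rotation":[0,0,0],"fingers":0},{"xyz":[0.0062,-0.12,0],"rotation":[0,0,0],"fingers":0},{"xyz":[0.0072,-0.14,0],"rotation":[0,0,0],"fingers":0},{"xyz":[0.0082,-0.16,0],"rotation":[0,0,0],"fingers":0}]}}

```text
time_s: 4.67
ee_pos: [0.5703, -0.0632, 0.1053]
tcp_rot: [-0.026, 1.0, 0.0, -0.0]
contact_force: [0.8, 2.0, 0.4]
grip_width: 0.001
grip_force: 1.3
```

```bash
python3 - <<'E'
from h import *
np.set_printoptions(precision=4,suppress=True)
rgb,d=camera("top");save("pics/top1.png",cv2.resize(rgb[130:250,190:410],None,fx=3,fy=3))
for l in("cover_ridge","opening","red_valve","red_tip","blue_valve"):
    for r in spot_point(l,"top")[:2]:print(l,np.array(r["at"]),round(r["score"],2))
s=bot.get_state();print(s['time_s'],s['ee_pos'],s['contact_force'])
E
```

```text
cover_ridge [ 0.5688 -0.0799  0.1091] 0.9
opening [0.5596 0.0999 0.0907] 0.76
opening [0.3901 0.3819 0.0006] 0.18
red_valve [0.5935 0.0532 0.0028] 0.81
red_tip [ 0.5892  0.3777 -0.0002] 0.57
red_tip [0.5352 0.0476 0.0796] 0.46
blue_valve [0.5848 0.1367 0.0026] 0.72
blue_valve [ 0.5685 -0.0078 -0.0004] 0.18
4.9667 [ 0.5696 -0.0623  0.105 ] [ 0.3563 -0.25   -0.0492]
```

View pics/top1.png

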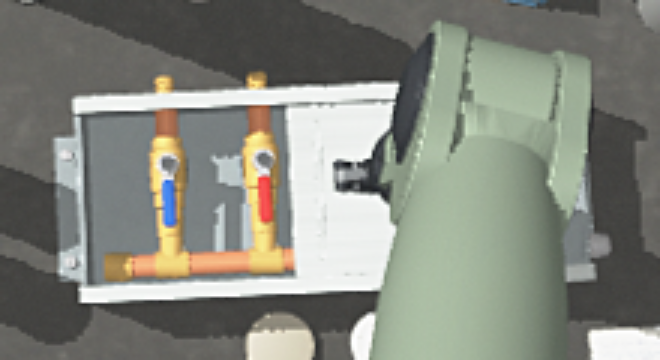

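Red is the right-hand valve: its pivot is at crop (265,160) and its lever points toward the robot. Blue is on the left at (168,165). The cover needs about 3.7 cm more.

Scaled: -3.3 cm / 50 = -0.066, 0.03 cm / 50 = 0.0006.

Call:
{"method": "step_arm", "body": {"moves": [{"xyz":[0.0006,-0.014,0],"rotation":[0,0,0],"fingers":0},{"xyz":[0.0014,-0.028,0],"rotation":[0,0,0],"fingers":0},{"xyz":[0.0022,-0.042,0],"rotation":[0,0,0],"fingers":0},{"xyz":[0.0028,-0.054,0],"rotation":[0,0,0],"fingers":0},{"xyz":[0.0032,-0.062,0],"rotation":[0,0,0],"fingers":0},{"xyz":[0.0034,-0.066,0],"rotation":[0,0,0],"fingers":0}]}}

```text
time_s: 5.47
ee_pos: [0.5716, -0.096, 0.1051]
tcp_rot: [-0.025, 1.0, 0.0, -0.0]
contact_force: [-1.8, 4.5, -0.5]
grip_width: 0.002
grip_force: 2.9
```

Scaled: -0.3 cm / 50 = -0.006, -0.2 cm / 50 = -0.004.

Call:
{"method": "step_arm", "body": {"moves": [{"xyz":[0.0002,-0.002,0],"rotation":[0,0,0],"fingers":0},{"xyz":[0.0002,-0.004,0],"rotation":[0,0,0],"fingers":0},{"xyz":[0.0002,-0.006,0],"rotation":[0,0,0],"fingers":0}]}}

```text
time_s: 5.72
ee_pos: [0.5716, -0.0961, 0.1051]
tcp_rot: [-0.026, 1.0, 0.003, -0.0]
contact_force: [-1.7, 10.6, 1.2]
grip_width: -0.002
grip_force: 5.1
```

The cover has reached its stop: the force is rising and the tool isn't advancing. Next I back off, lift and measure the lever.

Scaled: 7 cm / 50 = 0.14, 5 cm / 50 = 0.1.

Call:
{"method": "step_arm", "body": {"moves": [{"xyz":[-0.002,0.02,0],"rotation":[0,0,0],"fingers":0},{"xyz":[-0.002,0.04,0],"rotation":[0,0,0],"fingers":0},{"xyz":[-0.002,0.04,0.05],"rotation":[0,0,0],"fingers":0},{"xyz":[-0.002,0.04,0.1],"rotation":[0,0,0],"fingers":0},{"xyz":[-0.002,0.02,0.14],"rotation":[0,0,0],"fingers":0},{"xyz":[-0.002,0,0.14],"rotation":[0,0,0],"fingers":0},{"xyz":[-0.002,0,0.14],"rotation":[0,0,0],"fingers":0}]}}

```text
time_s: 6.3
ee_pos: [0.5727, -0.0998, 0.1769]
tcp_rot: [-0.025, 1.0, -0.002, 0.002]
contact_force: [0.8, -0.5, -1.1]
grip_width: 0.002
grip_force: 0.0
```

```bash
cat > m.py <<'E'
from h import *
np.set_printoptions(precision=4,suppress=True)
rgb,d=camera("top");P=pts("top",d)
for l in("cover_ridge","red_valve","red_tip","blue_valve"):
    for r in spot_point(l,"top")[:2]:print(l,np.array(r["at"]),round(r["score"],2))
hsv=cv2.cvtColor(rgb,cv2.COLOR_RGB2HSV);h,s=hsv[...,0].astype(int),hsv[...,1]
x,y,z=P[...,0],P[...,1],P[...,2]
reg=(s>120)&(z>.06)&(z<.09)&(x>.48)&(x<.66)&(y>-.05)&(y<.22)
for n,m in(("red",reg&((h<5)|(h>172))),("blue",reg&(h>100)&(h<130))):
    q=P[m];print(n,m.sum(),np.median(q,0),cv2.minAreaRect(q[:,:2].astype(np.float32)))
s=bot.get_state();print(s['time_s'],s['ee_pos'],s['contact_force'])
E
python3 m.py
python3 - <<'E'
from h import *
np.set_printoptions(precision=4,suppress=True)
for l in("cover_ridge","red_valve","red_tip"):
    camera("side")
    for r in spot_point(l,"side")[:2]:print(l,np.array(r["at"]),round(r["score"],2))
w=.0515
for t in range(0,91,10):
    a=np.radians(t);u=np.array([-np.cos(a),np.sin(a)]);n=np.array([np.sin(a),np.cos(a)])
    c=(36+16*t/90)*u-6*n-[11,12]
    print(t,np.array([[np.cos(w),-np.sin(w)],[np.sin(w),np.cos(w)]])@c)
E
```

```text
cover_ridge [0.3917 0.3824 0.0003] 0.65
cover_ridge [ 0.5697 -0.1141  0.1122] 0.61
red_valve [0.5939 0.0513 0.0028] 0.93
red_tip [0.534  0.0468 0.0783] 0.4
blue_valve [0.5862 0.1399 0.0029] 0.58
blue_valve [ 0.5676 -0.0073  0.0003] 0.53
red 55 [0.5624 0.0486 0.078 ] ((0.5603245496749878, 0.0489022359251976), (0.03772936761379242, 0.009247841313481331), 5.663046836853027)
blue 52 [0.5596 0.1334 0.0775] ((0.5569630265235901, 0.13468146324157715), (0.0376703105866909, 0.008135804906487465), 0.4269144535064697)
6.55 [ 0.5702 -0.0976  0.1741] [ 0.187  -0.8667 -0.5322]
cover_ridge [ 0.5733 -0.1156  0.1137] 0.68
red_tip [0.5392 0.0435 0.0741] 0.66
0 [-46.0111 -20.3956]
10 [-48.5962 -13.8688]
20 [-49.9441  -6.6892]
30 [-49.9083   0.9026]
40 [-48.3904   8.6355]
50 [-45.3452  16.2174]
60 [-40.7853  23.346 ]
70 [-34.7831  29.7196]
80 [-27.4705  35.0497]
90 [-19.0366  39.0719]
```

Scaled: 11.9 cm / 50 = 0.238, 11 cm / 50 = 0.22.

Call:
{"method": "step_arm", "body": {"moves": [{"xyz":[-0.014,0.08,0],"rotation":[0,0,0],"fingers":0},{"xyz":[-0.028,0.16,0],"rotation":[0,0,0],"fingers":0},{"xyz":[-0.04,0.22,0],"rotation":[0,0,0],"fingers":0},{"xyz":[-0.04,0.238,0],"rotation":[0,0,0],"fingers":0},{"xyz":[-0.04,0.238,0],"rotation":[0,0,0],"fingers":0},{"xyz":[-0.04,0.238,0],"rotation":[0,0,0],"fingers":0}]}}

```text
time_s: 7.35
ee_pos: [0.5514, 0.0207, 0.1755]
tcp_rot: [-0.026, 1.0, -0.0, 0.0]
contact_force: [0.4, 0.2, 0.3]
grip_width: 0.0
grip_force: 0.0
```

Scaled: -10.1 cm / 50 = -0.202, -9.5 cm / 50 = -0.19.

Call:
{"method": "step_arm", "body": {"moves": [{"xyz":[-0.002,0,-0.05],"rotation":[0,0,0],"fingers":0},{"xyz":[-0.002,0,-0.1],"rotation":[0,0,0],"fingers":0},{"xyz":[-0.002,0,-0.14],"rotation":[0,0,0],"fingers":0},{"xyz":[-0.002,0,-0.17],"rotation":[0,0,0],"fingers":0},{"xyz":[-0.002,0,-0.19],"rotation":[0,0,0],"fingers":0},{"xyz":[-0.002,0,-0.202],"rotation":[0,0,0],"fingers":0},{"xyz":[-0.002,0,-0.202],"rotation":[0,0,0],"fingers":0},{"xyz":[-0.002,0,-0.202],"rotation":[0,0,0],"fingers":0}]}}

```text
time_s: 8.02
ee_pos: [0.5505, 0.0201, 0.0746]
tcp_rot: [-0.025, 1.0, -0.0, 0.0]
contact_force: [0.6, -0.1, 1.4]
grip_width: -0.0
grip_force: 0.0
```

```bash
python3 - <<'E'
from h import *
rgb,d=camera("side");save("pics/side2.png",cv2.resize(rgb[140:240,190:320],None,fx=5,fy=5))
s=bot.get_state();print(s['ee_pos'],s['contact_force'])
E
```

```text
[0.5508617  0.02022929 0.07506981] [-0.1771301   0.74096443  0.48939423]
```

View pics/side2.png

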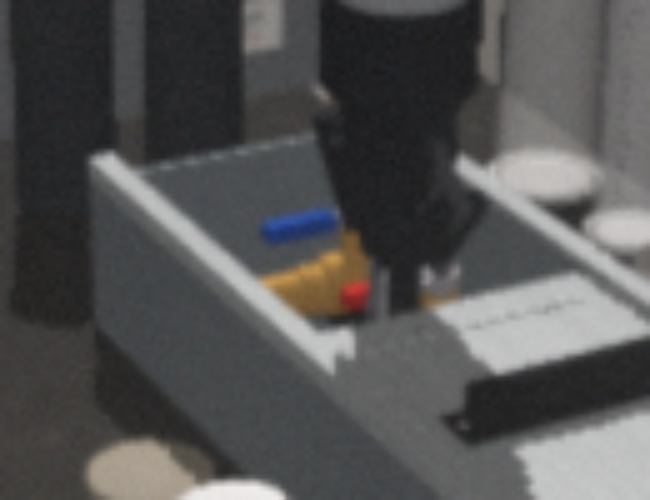

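The fingertips, at crop (390,290), are just right of the red lever at (355,295), with the cover clear. Now the lever sweep.

Scaled: 3.1 cm / 50 = 0.062, 2.35 cm / 50 = 0.047.

Call:
{"method": "step_arm", "body": {"moves": [{"xyz":[-0.002,0.01,0],"rotation":[0,0,0],"fingers":0},{"xyz":[-0.003,0.02,0],"rotation":[0,0,0],"fingers":0},{"xyz":[-0.008,0.032,0],"rotation":[0,0,0],"fingers":0},{"xyz":[-0.0108,0.047,0],"rotation":[0,0,0],"fingers":0},{"xyz":[-0.0108,0.062,0],"rotation":[0,0,0],"fingers":0},{"xyz":[-0.0108,0.062,0],"rotation":[0,0,0],"fingers":0}]}}

```text
time_s: 8.57
ee_pos: [0.5445, 0.0534, 0.0746]
tcp_rot: [-0.027, 1.0, 0.0, 0.0]
contact_force: [0.6, -1.2, 1.3]
grip_width: 0.001
grip_force: 0.7
```

Scaled: 3.6 cm / 50 = 0.072, 1.53 cm / 50 = 0.0306.

Call:
{"method": "step_arm", "body": {"moves": [{"xyz":[0.003,0.0154,0],"rotation":[0,0,0],"fingers":0},{"xyz":[0.0092,0.0306,0],"rotation":[0,0,0],"fingers":0},{"xyz":[0.018,0.045,0],"rotation":[0,0,0],"fingers":0},{"xyz":[0.03,0.058,0],"rotation":[0,0,0],"fingers":0},{"xyz":[0.04,0.066,0],"rotation":[0,0,0],"fingers":0},{"xyz":[0.052,0.072,0],"rotation":[0,0,0],"fingers":0},{"xyz":[0.052,0.072,0],"rotation":[0,0,0],"fingers":0}]}}

```text
time_s: 9.15
ee_pos: [0.5715, 0.0891, 0.0739]
tcp_rot: [-0.026, 1.0, 0.001, -0.0]
contact_force: [-0.3, -0.3, -1.0]
grip_width: 0.002
grip_force: 0.1
```

Scaled: 0.6 cm / 50 = 0.012, 0.4 cm / 50 = 0.008.

Call:
{"method": "step_arm", "body": {"moves": [{"xyz":[0.004,0.002,0],"rotation":[0,0,0],"fingers":0},{"xyz":[0.008,0.004,0],"rotation":[0,0,0],"fingers":0},{"xyz":[0.012,0.004,0],"rotation":[0,0,0],"fingers":0},{"xyz":[0.012,0.004,0],"rotation":[0,0,0],"fingers":0}]}}

```text
time_s: 9.48
ee_pos: [0.5739, 0.0897, 0.0738]
tcp_rot: [-0.026, 1.0, 0.0, -0.003]
contact_force: [-8.0, -0.7, 3.8]
grip_width: -0.001
grip_force: 3.9
```

Scaled: 0.2 cm / 50 = 0.004, 0.1 cm / 50 = 0.002.

Call:
{"method": "step_arm", "body": {"moves": [{"xyz":[0.002,0,0],"rotation":[0,0,0],"fingers":0},{"xyz":[0.004,0,0],"rotation":[0,0,0],"fingers":0},{"xyz":[0.004,0,0],"rotation":[0,0,0],"fingers":0}]}}

```text
time_s: 9.73
ee_pos: [0.574, 0.0897, 0.0737]
tcp_rot: [-0.026, 1.0, 0.0, -0.004]
contact_force: [-12.2, -1.2, 7.1]
grip_width: -0.002
grip_force: 6.2
```

Scaled: 16 cm / 50 = 0.32, 12 cm / 50 = 0.24.

Call:
{"method": "step_arm", "body": {"moves": [{"xyz":[-0.014,0,0],"rotation":[0,0,0],"fingers":0},{"xyz":[-0.028,0,0],"rotation":[0,0,0],"fingers":0},{"xyz":[-0.028,0,0],"rotation":[0,0,0],"fingers":0},{"xyz":[-0.028,0,0.04],"rotation":[0,0,0],"fingers":0},{"xyz":[-0.028,0,0.1],"rotation":[0,0,0],"fingers":0},{"xyz":[-0.028,0,0.16],"rotation":[0,0,0],"fingers":0},{"xyz":[-0.028,0,0.24],"rotation":[0,0,0],"fingers":0},{"xyz":[-0.028,0,0.32],"rotation":[0,0,0],"fingers":0},{"xyz":[-0.028,0,0.32],"rotation":[0,0,0],"fingers":0}]}}

```text
time_s: 10.48
ee_pos: [0.5697, 0.0902, 0.2432]
tcp_rot: [-0.026, 1.0, 0.0, 0.008]
contact_force: [1.2, -0.3, 0.1]
grip_width: 0.003
grip_force: 0.0
```

Scaled: -16 cm / 50 = -0.32, -4 cm / 50 = -0.08.

Call:
{"method": "step_arm", "body": {"moves": [{"xyz":[-0.08,0.08,0],"rotation":[0,0,0],"fingers":0},{"xyz":[-0.32,0.32,0],"rotation":[0,0,0],"fingers":0},{"xyz":[-0.32,0.32,0],"rotation":[0,0,0],"fingers":0},{"xyz":[-0.32,0.32,0],"rotation":[0,0,0],"fingers":0},{"xyz":[-0.32,0.32,0],"rotation":[0,0,0],"fingers":0},{"xyz":[-0.32,0.32,0],"rotation":[0,0,0],"fingers":0},{"xyz":[-0.32,0.32,0],"rotation":[0,0,0],"fingers":0},{"xyz":[-0.32,0.32,0],"rotation":[0,0,0],"fingers":0}]}}

```text
time_s: 11.15
ee_pos: [0.4048, 0.2507, 0.2348]
tcp_rot: [-0.027, 1.0, 0.0, 0.001]
contact_force: [0.9, 0.4, 0.6]
grip_width: 0.001
grip_force: 0.0
```

```bash
sed -i 's/^rgb,d=.*/&;save("pics\/top2.png",cv2.resize(rgb[130:260,120:410],None,fx=2.7,fy=2.7))/' m.py; python3 m.py
```

```text
cover_ridge [ 0.5698 -0.1172  0.1104] 0.71
cover_ridge [0.5603 0.0975 0.0922] 0.38
red_valve [0.5938 0.0518 0.0035] 0.85
red_tip [0.5867 0.1052 0.079 ] 0.55
blue_valve [0.5876 0.1391 0.0007] 0.9
blue_valve [0.351  0.2544 0.0031] 0.71
red 60 [0.5939 0.0857 0.0788] ((0.5935649275779724, 0.08584131300449371), (0.010155150666832924, 0.03755001723766327), 3.7450358867645264)
blue 51 [0.5596 0.1333 0.0776] ((0.5570980310440063, 0.13466466963291168), (0.03754974156618118, 0.008071592077612877), 0.3987525999546051)
11.4 [0.4057 0.249  0.2342] [ 0.6052 -0.2795  0.071 ]
```

View pics/top2.png

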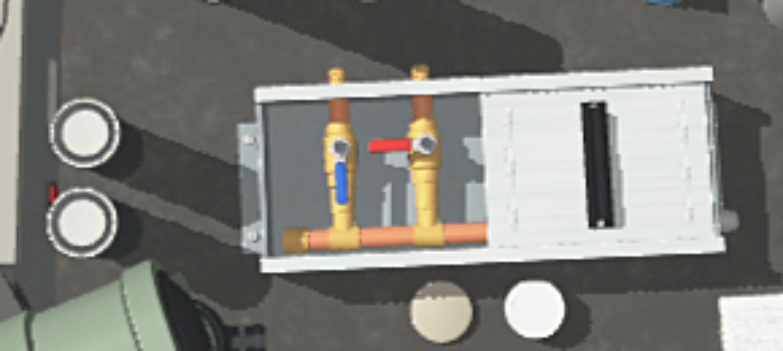

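The red lever at crop (390,146) points left and is shut. The blue lever at (341,182) is unchanged, and the cover is fully over the right-hand deck with its ridge at (597,165). The robot is clear of everything.

```bash
python3 -c "
from plant import bot
print(bot.finish_job())"
```

```text
the job is handed in; nothing more can be done
None
```

The job is handed in: the cover is pushed to its stop on the right and the red lever is at its shut stop, while the blue lever is still open and nothing else appeared to be disturbed in the last top view.

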